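# Index the spraying wheel

### The job

Turn the spraying wheel by pushing its spokes with a finger until the beaker stands squarely in front of the spray gun's nozzle, its middle on the line from the nozzle to the wheel's axis, and leave it there at rest. Either direction will do, and you may push in several strokes. Do not touch, lift, shift or topple the beaker, the bowl or the test tile on the wheel, keep off the round head itself, and leave the things standing about the table where they are.

Things in the scene. Friction and masses are not known exactly. Their poses are not given: they have to be found in the camera images.
- rig: The spraying turntable rig, fixed to the table: round dark steel foot (170 mm across) with a bar to a column at the rear that holds the spray gun. Origin on the table on the wheel's turning axis; z up; its x axis points from the wheel's axis straight at the gun. The spray line is this x axis.
- wheel_axis (a point): Point on the turning axis at the top face of the round aluminium head (240 mm across, top 60 mm above the table) on which the pots stand.
- nozzle (a point): Tip of the spray gun's nozzle, 154 mm from the turning axis and 137 mm above the table; the gun points level at the axis. Column and gun lie behind it, outside the spokes' swing; the spokes pass beneath the nozzle.
- wheel (a joint): Turn of the wheel (head and spokes together), rad, counter-clockwise seen from above positive; no end stops. It turns stiffly (about 0.12 N m plus drag: roughly 1 N at a spoke) and stays where it is left.
- spoke0 (a point): The first of four alike cranked steel spokes. Point: middle of its level outer part, a radial round bar 12 mm thick, 90 mm above the table, straight from 140 to 170 mm from the axis (point at 156 mm); ball end 19 mm across, tip at 188 mm. Inwards it bends down under the head. Below the outer part is free space to the table, save the rig's 10 mm high rear bar.
- spoke1 (a point): The one 90 degrees counter-clockwise of spoke0 of four alike cranked steel spokes. Point: middle of its level outer part, a radial round bar 12 mm thick, 90 mm above the table, straight from 140 to 170 mm from the axis (point at 156 mm); ball end 19 mm across, tip at 188 mm. Inwards it bends down under the head. Below the outer part is free space to the table, save the rig's 10 mm high rear bar.
- spoke2 (a point): The one 180 degrees counter-clockwise of spoke0 of four alike cranked steel spokes. Point: middle of its level outer part, a radial round bar 12 mm thick, 90 mm above the table, straight from 140 to 170 mm from the axis (point at 156 mm); ball end 19 mm across, tip at 188 mm. Inwards it bends down under the head. Below the outer part is free space to the table, save the rig's 10 mm high rear bar.
- spoke3 (a point): The one 270 degrees counter-clockwise of spoke0 of four alike cranked steel spokes. Point: middle of its level outer part, a radial round bar 12 mm thick, 90 mm above the table, straight from 140 to 170 mm from the axis (point at 156 mm); ball end 19 mm across, tip at 188 mm. Inwards it bends down under the head. Below the outer part is free space to the table, save the rig's 10 mm high rear bar.
- beaker_center (a point): Centre (half-way up) of the straight cream bisque beaker, 64 mm across and 79 mm tall, loose on the head about 62 mm from the axis.
- bowl_center (a point): Centre of the red-clay bisque bowl, 110 mm across and 53 mm tall, loose on the head about 62 mm from the axis; it does not reach past the head's rim.
- tile_center (a point): Centre of the L-shaped glaze test tile, 30 x 34 mm and 61 mm tall, loose on the head about 62 mm from the axis.
- jar_a: Bystander: small oxide jar with screw lid, 54 mm across, 74 mm tall; loose on the table, origin under its centre.
- jar_b: Bystander: larger oxide jar with screw lid, 62 mm across, 86 mm tall; loose on the table, origin under its centre.
- timer: Bystander: digital timer standing on edge, 64 mm high; loose on the table, origin under its centre.
- beaker: The beaker itself; origin at the centre of its underside. Not to be touched.
- bowl: The bowl itself; origin at the centre of its underside. Not to be touched.
- tile: The tile itself; origin at the centre of its underside. Not to be touched.

How it is judged:
By the outcome, as a careful person would: the job done as asked, in the order asked, and still so for the second after the job is handed in, with the robot touching nothing.
It also fails if it takes over 67 s, if anything falls off the work surface, if the arm or the gripper's body presses on something with over 40 N, if the wrist force passes 120 N, or if a joint passes its speed limit or range.

### The arm

A 7-joint arm with a two-finger parallel gripper is mounted at the origin on a cart in front of the work surface, level with it; the furniture and walls round the work are solid. World frame = base frame: x ahead of the robot, y to its left, z up, the work surface at z = 0. Lengths are in m, angles in rad, forces in N, time in s.
With the tool pointing down it reaches from about 0.425 to 0.875 m from the base axis. Payload 4.7 kg.
Tool frame: the origin (TCP) lies on the centre line of the jaws, within the pads' length; the fingertips stand 22 mm ahead of it and the grasp point (between the pads) lies 3 mm ahead of it (ctrl.tcp_to_tips is the z of the fingertips in the tool frame, in m); z points along the fingers, y is the direction in which the jaws open and shut (so a half turn about z gives the same grasp; the last joint's range is limited). The gripper opens to 87 mm and grips with 3 to 60 N. Pads are 19 mm wide; open, the fingers measure 117 mm over their backs; the gripper's body (75 mm by 190 mm) begins 51 mm behind the grasp point.
Start: joints at [1.289, 0.321, -0.07, 1.45, 0.023, 1.371, -0.057], TCP at [0.189, -0.622, 0.245] pointing down, gripper open.
Joint ranges: [-2.86, 2.86], [-0.3, 2.09], [-1.38, 1.24], [0.06, 2.45], [-1.56, 4.7], [0.09, 2.05], [-2.69, 2.69]. Speed limits (rad/s): [2.57, 2.57, 3.14, 3.14, 3.14, 3.14, 3.14].

### API

Orientations are given as a rotation vector (axis times angle).
In Python, from bench import ctrl, cams gives the robot as it stands.
- The arm moves only by the tool move_arm, never from a script. Its argument "deltas" is a list of rows, each an object with "linear": the shift along the tool's x, y, z as a fraction of full scale, a list of three; "turn": the turn, a rotation vector about the tool's x, y, z as a fraction of full scale, a list of three; "claw": the closure, from 0 (fully open) to 1 (shut). In form: [{"linear": [tx, ty, tz], "turn": [wx, wy, wz], "claw": claw}, ...]. A call has 1 to 20 rows; each row shifts and turns the commanded pose from where the row before left it, along the tool's axes as they then stand; what a row does not reach is not made up. Full scale, the value 1, is 0.03 m for a shift and 4 degrees for a turn. A row lasts 1/12 s, in which the tool goes at most 41.7 mm and 7.16 degrees, less where a joint would pass 70% of its speed; a pose out of reach is approached as far as the arm can. A call with a number of a shift or a turn outside -1 to 1 is refused whole. A call with a gripper value outside its range is refused whole. The fingers move at their own pace and stop on an object; "grip_force" is the grip in N (left out, the last holds). Time passes only in rows, so rows that do not move let the fingers close. It gives the time, the measured TCP pose, the force and the opening at its end, in the units of the state.
- ctrl.get_state(): the state, without advancing time (a new reading comes with each control period).
- cams.get_image(name): name is "scene" or "top" or "wrist"; returns a dict with "image" (384x512x3 uint8, red, green, blue), "K" (3x3 intrinsics, pixels), "k1" (the pictures are not rectified: a ray, as slopes to the right and down, at radius r is drawn at 1 + k1 r^2 times it, then the intrinsics apply), "world_from_camera" (4x4, takes a point from camera to world coordinates); the wrist camera has in their place "tool_from_camera" (4x4, takes a point from camera to tool coordinates, whose origin is the TCP and whose axes are the flange's). Camera axes: x right, y down, z forward; pixel columns grow to the right and rows downward; lengths in m; the calibration is good to about 2 mm. A picture is of the moment at which its call begins: read the wrist's pose just before it. There is no depth.
- ctrl.close_job(): hands the job in, once; it reports no verdict.
The state is a dict: "time": time; "joint_positions": joint angles; "qd": joint speeds; "joint_torque": joint torques, N m; "position": TCP position; "tool_rot": TCP orientation; "ft_force": force on the tool from outside, world axes, zero at the start; "torque": the same for the moment, N m; "grip_width": opening from 0.0 (shut) to 1.0 (fully open).
Only numpy, scipy, OpenCV 4.12 (cv2) and the standard library are available. Lean on these libraries where they do the work, as an engineer would, in place of code of your own. Each camera call takes 0.05 s, during which the arm holds its last target. There are 200 camera calls.

## Working session

There is one attempt and no reset: what is moved stays moved. The work goes in short steps, Python scripts to look and compute and a tool call to move; the robot and the scene stay as the last step left them, time stands still between calls to the robot, and variables do not carry over. Pictures are saved under pics/ and viewed, about 8 in all and at most 12, crops included, and the job is handed in when it is done.

Besides the shell and the picture viewer there is one more tool, called after "Emit:" by a JSON object that holds its "method" and its "body". move_arm: Moves the arm, as the interface text tells. Shift numbers are shares of 0.03 m and turn numbers shares of 4 degrees, none past 1 either way. Its arguments: {"type":"object","properties":{"deltas":{"type":"array"},"grip_force":{"type":"number"}},"required":["deltas"]}

```bash
ls; mkdir -p pics; cat > h.py <<'E'
import numpy as np, cv2
from bench import ctrl, cams
def snap(name,fn):
    d=cams.get_image(name); cv2.imwrite('pics/'+fn,cv2.cvtColor(d['image'],cv2.COLOR_RGB2BGR))
    np.savez('pics/'+fn+'.npz',**{k:v for k,v in d.items()}); return d
def load(fn): return np.load('pics/'+fn+'.npz')
def dist(d): return np.array([float(d['k1']),0,0,0,0])
def ray(d,uv,T=None):
    T=d['world_from_camera'] if T is None else T
    p=cv2.undistortPoints(np.array([[uv]],float),d['K'],dist(d))[0,0]
    return T[:3,3],T[:3,:3]@np.array([p[0],p[1],1])
def atz(d,uv,z,T=None):
    o,r=ray(d,uv,T); return (o+r*(z-o[2])/r[2])[:2]
def proj(d,P,T=None):
    T=d['world_from_camera'] if T is None else T
    Q=(np.atleast_2d(P)-T[:3,3])@T[:3,:3]
    return cv2.projectPoints(Q,np.zeros(3),np.zeros(3),d['K'],dist(d))[0][:,0]
E
python3 - <<'E'
from h import *
s=ctrl.get_state();print(s)
for n in('top','scene'):
    d=snap(n,n+'0.png');print(n,d['K'],d['k1'],d['world_from_camera'])
E
```

```text
pics
{'time': 0.0, 'joint_positions': array([ 1.28903567,  0.32181003, -0.07011168,  1.45166788,  0.02262923,
        1.37075428, -0.05689882]), 'qd': array([-0.00037404, -0.00111531, -0.00069665,  0.00077775, -0.00134297,
        0.00046249, -0.000443  ]), 'joint_torque': array([ 1.29491771e-03, -4.91288567e+01, -4.03579753e-01, -3.12533927e+01,
       -6.40462409e-02,  4.38146282e-02,  1.72934147e-04]), 'position': array([ 0.18933335, -0.62129721,  0.24347366]), 'tool_rot': array([-3.10547506e+00, -4.62874570e-01,  6.07812293e-04]), 'ft_force': array([ 0.86272719,  0.26266805, -0.47674737]), 'torque': array([ 0.02453878,  0.02126078, -0.00429009]), 'grip_width': 0.9990533400700494}
top [[486.13829601   0.         258.29525522]
 [  0.         486.13829601 189.93577808]
 [  0.           0.           1.        ]] -0.0842211250215115 [[ 0.12321833 -0.96302969  0.23956432  0.28615245]
 [-0.99236247 -0.12098998  0.02404491  0.10263141]
 [ 0.00582892 -0.24069741 -0.9705827   1.29288863]
 [ 0.          0.          0.          1.        ]]
scene [[376.78192559   0.         247.697822  ]
 [  0.         376.78192559 193.07144724]
 [  0.           0.           1.        ]] -0.11703057014894683 [[ 0.65063674 -0.40542759  0.64210614  0.029554  ]
 [-0.75924914 -0.33106748  0.5602991  -0.35202505]
 [-0.01458025 -0.85206971 -0.52322521  0.56562032]
 [ 0.          0.          0.          1.        ]]
```

View pics/top0.png

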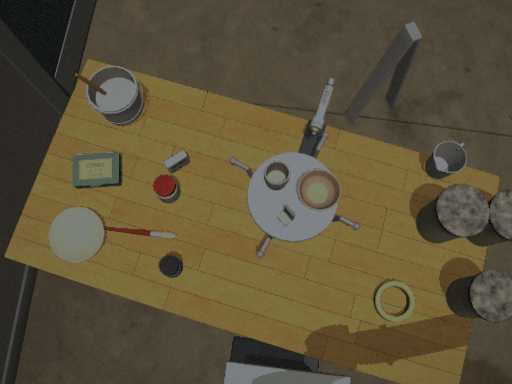

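View pics/scene0.png

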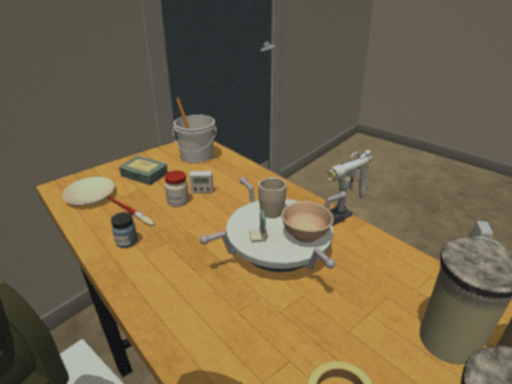

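Top view: wheel head about (293,197), beaker (276,175), bowl (318,189), gun about (318,125); ball ends at (234,160), (262,253), (355,226), (322,138). Next I zoom in and get numbers.

```bash
python3 - <<'E'
from h import *
d=load('top0.png');im=cv2.cvtColor(d['image'],cv2.COLOR_RGB2BGR)
c=im[70:270,215:375];c=cv2.resize(c,None,fx=4.5,fy=3*1.5,interpolation=cv2.INTER_CUBIC)[:, :]
c=cv2.resize(im[75:265,215:375],(640,760)[:2],interpolation=cv2.INTER_CUBIC)
c=cv2.resize(im[78:265,222:372],None,fx=3.2,fy=3.2,interpolation=cv2.INTER_CUBIC)
cv2.imwrite('pics/c1.png',c)
for n,uv,z in [('axis',(293,197),.06),('A',(234,160),.09),('B',(262,253),.09),('C',(355,226),.09),('D',(322,138),.09),('beaker top',(276,170),.139),('gun',(316,128),.137)]:
    print(n,atz(d,uv,z))
E
```

```text
axis [0.58291253 0.04110621]
A [0.65447177 0.20469593]
B [0.4247122  0.10353643]
C [ 0.52061923 -0.12047533]
D [ 0.743439   -0.01632071]
beaker top [0.62680026 0.09405095]
gun [0.7504519  0.00589424]
```

View pics/c1.png

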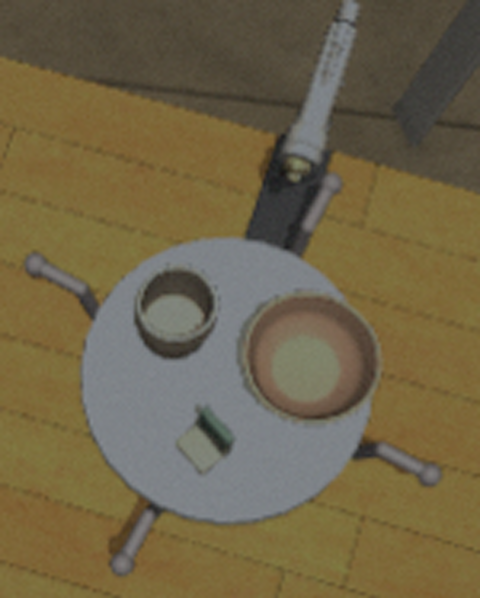

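```bash
cat > m.py <<'E'
from h import *
def deg(v): return np.degrees(np.arctan2(v[1],v[0]))
E
python3 - <<'E'
from m import *
d=load('top0.png')
g=lambda u,v,z: atz(d,(222+(u+.5)/3.2-.5,78+(v+.5)/3.2-.5),z)
P={k:g(u,v,z) for k,u,v,z in [('A',36,264,.09),('B',121,563,.09),('C',431,474,.09),('D',332,183,.09),('head',227,379.5,.06),('noz',293,178,.137),('gunrear',348,5,.137),('bk',177,306,.139)]}
ax=(P['A']+P['B']+P['C']+P['D'])/4
print('ax',ax,'head',P['head'])
for k in P: print(k,P[k],np.hypot(*(P[k]-ax)),deg(P[k]-ax))
print('gun dir',deg(P['gunrear']-P['noz']))
# rig foot/ table points
for u,v in[(165,187),(167,190)]: pass
for n,u,v,h in[('jar_b',165,181,.086),('jar_a',170,263,.074),('timer',176,158,.064)]: print(n,atz(d,(u,v),h))
E
```

```text
ax [0.58778533 0.0421857 ] head [0.58477675 0.04237175]
A [0.65369948 0.20744893] 0.17792304793587424 68.2557388203978
B [0.42247872 0.10956907] 0.17851272263029722 157.8228834552358
C [ 0.52159012 -0.12381458] 0.1787117699420321 -111.74041635680317
D [ 0.75337299 -0.02446063] 0.1784965140817748 -21.92397946922493
head [0.58477675 0.04237175] 0.0030143276943273407 176.4612060202281
noz [0.73534501 0.01157736] 0.15070079933780253 -11.718687659083963
gunrear [ 0.89114809 -0.01915716] 0.309502682229537 -11.431610777714907
bk [0.61872438 0.0907146 ] 0.05755240868386399 57.48091313980032
gun dir -11.159185209797196
jar_b [0.57762266 0.37379197]
jar_a [0.37279636 0.32859724]
timer [0.64887024 0.36041022]
```

```bash
python3 - <<'E'
from m import *
a=load('top0.png');b=load('scene0.png')
for n,pa,pb in[('can',(462,208),(479,264)),('mug?',(449,157),(480,230))]:
    o1,r1=ray(a,pa);o2,r2=ray(b,pb)
    s=np.linalg.lstsq(np.c_[r1,-r2],o2-o1,rcond=None)[0]
    print(n,o1+s[0]*r1,o2+s[1]*r2)
for z in(.15,.25): print(atz(a,(493,295),z),atz(a,(510,213),z))
E
```

```text
can [ 0.57766612 -0.35670459  0.1786567 ] [ 0.57560355 -0.35104016  0.17578194]
mug? [ 0.71099098 -0.33133611  0.15304723] [ 0.7105401  -0.33001133  0.1523748 ]
[ 0.38369941 -0.45037538] [ 0.58741951 -0.49055576]
[ 0.37516429 -0.40198862] [ 0.56105937 -0.43865331]
```

Emit:
{"method": "move_arm", "body": {"deltas": [{"linear":[0,0,-1],"turn":[0,0,0],"claw":1},{"linear":[0,0,-1],"turn":[0,0,0],"claw":1},{"linear":[0,0,-1],"turn":[0,0,0],"claw":1},{"linear":[0.93,-0.35,0],"turn":[0,0,0],"claw":1},{"linear":[0.93,-0.35,0],"turn":[0,0,0],"claw":1},{"linear":[0.93,-0.35,0],"turn":[0,0,0],"claw":1},{"linear":[0.93,-0.35,0],"turn":[0,0,0],"claw":1},{"linear":[0.93,-0.35,0],"turn":[0,0,0],"claw":1},{"linear":[0.93,-0.35,0],"turn":[0,0,0],"claw":1},{"linear":[0.93,-0.35,0],"turn":[0,0,0],"claw":1},{"linear":[0.93,-0.35,0],"turn":[0,0,0],"claw":1},{"linear":[0.93,-0.35,0],"turn":[0,0,0],"claw":1},{"linear":[0.93,-0.35,0],"turn":[0,0,0],"claw":1},{"linear":[0.93,-0.35,0],"turn":[0,0,0],"claw":1},{"linear":[0,0,0],"turn":[0,0,0],"claw":1}]}}

```text
time: 1.35
position: [0.4555, -0.4151, 0.3339]
tool_rot: [-3.101, -0.48, -0.006]
ft_force: [0.9, 0.2, -0.2]
grip_width: 0.021
```

Emit:
{"method": "move_arm", "body": {"deltas": [{"linear":[0.43,-0.88,0],"turn":[0,0,0],"claw":1},{"linear":[0.43,-0.88,0],"turn":[0,0,0],"claw":1},{"linear":[0.43,-0.88,0],"turn":[0,0,0],"claw":1},{"linear":[0.43,-0.88,0],"turn":[0,0,0],"claw":1},{"linear":[0.43,-0.88,0],"turn":[0,0,0],"claw":1},{"linear":[0.43,-0.88,0],"turn":[0,0,0],"claw":1},{"linear":[0.43,-0.88,0],"turn":[0,0,0],"claw":1},{"linear":[0.43,-0.88,0],"turn":[0,0,0],"claw":1},{"linear":[0.43,-0.88,0],"turn":[0,0,0],"claw":1},{"linear":[0.43,-0.88,0],"turn":[0,0,0],"claw":1},{"linear":[0.43,-0.88,0],"turn":[0,0,0],"claw":1},{"linear":[0,0,0],"turn":[0,0,-1],"claw":1},{"linear":[0,0,0],"turn":[0,0,-1],"claw":1},{"linear":[0,0,0],"turn":[0,0,-1],"claw":1},{"linear":[0,0,0],"turn":[0,0,-1],"claw":1},{"linear":[0,0,0],"turn":[0,0,-1],"claw":1},{"linear":[0,0,0],"turn":[0,0,-1],"claw":1},{"linear":[0,0,0],"turn":[0,0,-1],"claw":1},{"linear":[0,0,0],"turn":[0,0,-1],"claw":1},{"linear":[0,0,0],"turn":[0,0,-1],"claw":1}]}}

```text
time: 3.02
position: [0.5001, -0.1028, 0.3341]
tool_rot: [-2.809, -1.405, 0.001]
ft_force: [-0.6, -0.7, -0.5]
grip_width: 0.006
```

Emit:
{"method": "move_arm", "body": {"deltas": [{"linear":[0,0,0],"turn":[0,0,-1],"claw":1},{"linear":[0,0,0],"turn":[0,0,-1],"claw":1},{"linear":[0,0,0],"turn":[0,0,-1],"claw":1},{"linear":[0,0,0],"turn":[0,0,-1],"claw":1},{"linear":[0,0,0],"turn":[0,0,-1],"claw":1},{"linear":[0,0,0],"turn":[0,0,-1],"claw":1},{"linear":[0,0,0],"turn":[0,0,-1],"claw":1},{"linear":[0,0,0],"turn":[0,0,-1],"claw":1},{"linear":[0,0,0],"turn":[0,0,-1],"claw":1},{"linear":[0,0,0],"turn":[0,0,-1],"claw":1},{"linear":[0,0,0],"turn":[0,0,-1],"claw":1},{"linear":[0,0,0],"turn":[0,0,-1],"claw":1},{"linear":[0,0,0],"turn":[0,0,-1],"claw":1},{"linear":[0,0,0],"turn":[0,0,-1],"claw":1},{"linear":[0,0,0],"turn":[0,0,-1],"claw":1},{"linear":[0,0,0],"turn":[0,0,-1],"claw":1},{"linear":[0,0,0],"turn":[0,0,-1],"claw":1},{"linear":[0,0,0],"turn":[0,0,-1],"claw":1},{"linear":[0,0,0],"turn":[0,0,-1],"claw":1},{"linear":[0,0,0],"turn":[0,0,0],"claw":1}]}}

```text
time: 4.68
position: [0.5002, -0.1028, 0.3341]
tool_rot: [-1.351, -2.835, 0.0]
ft_force: [-0.5, -0.0, -0.4]
grip_width: 0.004
```

```bash
python3 - <<'E'
from m import *
from scipy.spatial.transform import Rotation as R
s=ctrl.get_state();T=np.eye(4);T[:3,:3]=R.from_rotvec(s['tool_rot']).as_matrix();T[:3,3]=s['position']
d=snap('wrist','w1.png');W=T@d['tool_from_camera'];np.save('pics/w1T.npy',W)
print(T,W,ctrl.tcp_to_tips,s['joint_positions'])
for z,p in[('ax',[.587,.042,.06]),('noz',[.735,.012,.137]),('B',[.422,.11,.09])]:print(z,proj(d,p,W))
E
```

```text
[[-6.29900659e-01  7.76675336e-01 -7.62347626e-04  5.00161730e-01]
 [ 7.76675523e-01  6.29900886e-01  7.59722869e-05 -1.02811002e-01]
 [ 5.39209246e-04 -5.44241747e-04 -9.99999707e-01  3.34148870e-01]
 [ 0.00000000e+00  0.00000000e+00  0.00000000e+00  1.00000000e+00]] [[ 7.77043671e-01  5.99531759e-01  1.91741502e-01  4.48368655e-01]
 [ 6.29446677e-01 -7.40173796e-01 -2.36515610e-01 -3.80032534e-02]
 [ 1.23415410e-04  3.04474008e-01 -9.52520637e-01  4.74095111e-01]
 [ 0.00000000e+00  0.00000000e+00  0.00000000e+00  1.00000000e+00]] 0.022 [ 0.66193403  0.01469506 -0.51345511  1.62886988  0.00727341  1.50068945
  0.82943564]
ax [[376.65460142 111.84904586]]
noz [[468.48066981 219.35865717]]
B [[321.06633381 -36.18491982]]
```

View pics/w1.png

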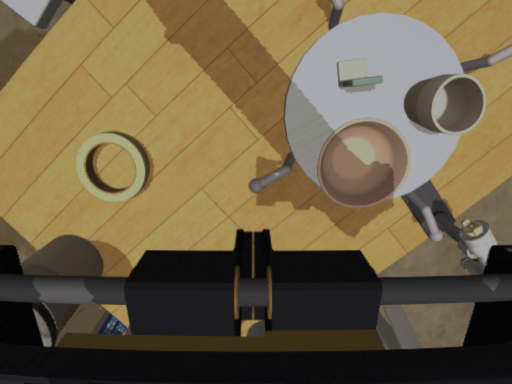

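The wrist view matches the map: head (376,110), beaker (450,103), nozzle about (468,225), spoke C ball (256,186). Next I go above the start behind spoke B.

Emit:
{"method": "move_arm", "body": {"deltas": [{"linear":[0,0,0],"turn":[0,0,-1],"claw":1},{"linear":[0,0,0],"turn":[0,0,-1],"claw":1},{"linear":[0,0,0],"turn":[0,0,-1],"claw":1},{"linear":[0,0,0],"turn":[0,0,-1],"claw":1},{"linear":[0,0,0],"turn":[0,0,-1],"claw":1},{"linear":[0,0,0],"turn":[0,0,-1],"claw":1},{"linear":[0,0,0],"turn":[0,0,-1],"claw":1},{"linear":[0,0,0],"turn":[0,0,-0.25],"claw":1},{"linear":[0.715,0.745,0],"turn":[0,0,0],"claw":1},{"linear":[0.715,0.745,0],"turn":[0,0,0],"claw":1},{"linear":[0.715,0.745,0],"turn":[0,0,0],"claw":1},{"linear":[0.715,0.745,0],"turn":[0,0,0],"claw":1},{"linear":[0.715,0.745,0],"turn":[0,0,0],"claw":1},{"linear":[0.715,0.745,0],"turn":[0,0,0],"claw":1},{"linear":[0,0,1],"turn":[0,0,0],"claw":1},{"linear":[0,0,1],"turn":[0,0,0],"claw":1},{"linear":[0,0,1],"turn":[0,0,0],"claw":1},{"linear":[0,0,1],"turn":[0,0,0],"claw":1},{"linear":[0,0,0],"turn":[0,0,0],"claw":1}]}}

```text
time: 6.32
position: [0.4276, 0.0694, 0.2094]
tool_rot: [-0.602, -3.074, 0.003]
ft_force: [-1.0, -0.2, -0.7]
grip_width: 0.004
```

```bash
python3 - <<'E'
from m import *
from scipy.spatial.transform import Rotation as R
s=ctrl.get_state();T=np.eye(4);T[:3,:3]=R.from_rotvec(s['tool_rot']).as_matrix();T[:3,3]=s['position']
d=snap('wrist','w2.png');W=T@d['tool_from_camera'];np.save('pics/w2T.npy',W)
print(T.round(4),s['joint_positions'])
im=cv2.cvtColor(d['image'],cv2.COLOR_RGB2BGR)
c=np.array([.587,.042]);a=np.radians(158)
for r in(.14,.17):
    u=proj(d,[*(c+r*np.array([np.cos(a),np.sin(a)])),.09],W)[0]
    print(u);cv2.circle(im,tuple(int(x) for x in u.round()),2,(0,255,0),-1)
cv2.imwrite('pics/w2o.png',im)
E
```

```text
[[-9.260e-01  3.774e-01 -9.600e-03  4.276e-01]
 [ 3.774e-01  9.261e-01 -2.000e-04  6.940e-02]
 [ 8.800e-03 -3.800e-03 -1.000e+00  2.094e-01]
 [ 0.000e+00  0.000e+00  0.000e+00  1.000e+00]] [ 0.5390434  -0.11515935 -0.70238656  1.97470495 -0.07931081  1.26536339
  1.04836358]
[292.83875549 212.70518167]
[294.04636426 179.29149685]
```

View pics/w2o.png

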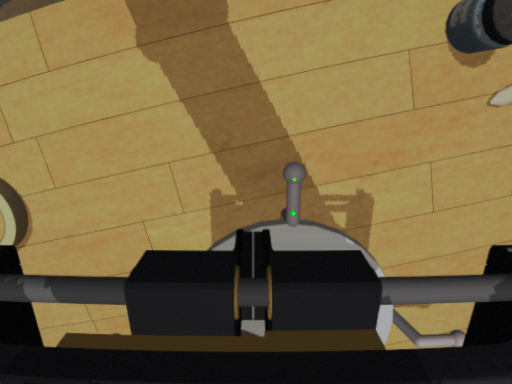

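Emit:
{"method": "move_arm", "body": {"deltas": [{"linear":[0,0,1],"turn":[0,0,0],"claw":1},{"linear":[0,0,1],"turn":[0,0,0],"claw":1},{"linear":[0,0,1],"turn":[0,0,0],"claw":1},{"linear":[0,0,0.9],"turn":[0,0,0],"claw":1},{"linear":[0,0,0],"turn":[0,0,0],"claw":1},{"linear":[0,0,0],"turn":[0,0,0],"claw":1}]}}

```text
time: 6.87
position: [0.432, 0.07, 0.0986]
tool_rot: [-0.602, -3.083, -0.001]
ft_force: [-0.7, 0.1, -0.3]
grip_width: 0.005
```

Emit:
{"method": "move_arm", "body": {"deltas": [{"linear":[0,0.1,0],"turn":[0,0,0],"claw":1},{"linear":[0,0.1,0],"turn":[0,0,0],"claw":1},{"linear":[0,0.1,0],"turn":[0,0,0],"claw":1},{"linear":[0,0.1,0],"turn":[0,0,0],"claw":1},{"linear":[0.01,0.09,0],"turn":[0,0,0.25],"claw":1},{"linear":[0.01,0.09,0],"turn":[0,0,0.25],"claw":1},{"linear":[0.01,0.09,0],"turn":[0,0,0.25],"claw":1},{"linear":[0.01,0.09,0],"turn":[0,0,0.25],"claw":1},{"linear":[0.01,0.09,0],"turn":[0,0,0.25],"claw":1},{"linear":[0.01,0.09,0],"turn":[0,0,0.25],"claw":1},{"linear":[0,0,0],"turn":[0,0,0],"claw":1}]}}

```text
time: 7.78
position: [0.4417, 0.0973, 0.0982]
tool_rot: [0.761, 3.047, 0.001]
ft_force: [-0.9, -0.3, 0.2]
grip_width: 0.008
```

Emit:
{"method": "move_arm", "body": {"deltas": [{"linear":[0.02,0.18,0],"turn":[0,0,0.5],"claw":1},{"linear":[0.02,0.18,0],"turn":[0,0,0.5],"claw":1},{"linear":[0.02,0.18,0],"turn":[0,0,0.5],"claw":1},{"linear":[0.02,0.18,0],"turn":[0,0,0.5],"claw":1},{"linear":[0.02,0.18,0],"turn":[0,0,0.5],"claw":1},{"linear":[0.02,0.18,0],"turn":[0,0,0.5],"claw":1},{"linear":[0.02,0.18,0],"turn":[0,0,0.5],"claw":1},{"linear":[0.02,0.18,0],"turn":[0,0,0.5],"claw":1},{"linear":[0.02,0.18,0],"turn":[0,0,0.5],"claw":1},{"linear":[0.02,0.18,0],"turn":[0,0,0.5],"claw":1},{"linear":[0.02,0.18,0],"turn":[0,0,0.5],"claw":1},{"linear":[0.02,0.18,0],"turn":[0,0,0.5],"claw":1},{"linear":[0.02,0.18,0],"turn":[0,0,0.5],"claw":1},{"linear":[0.02,0.18,0],"turn":[0,0,0.5],"claw":1},{"linear":[0.02,0.18,0],"turn":[0,0,0.5],"claw":1},{"linear":[0.02,0.18,0],"turn":[0,0,0.5],"claw":1},{"linear":[0.02,0.18,0],"turn":[0,0,0.5],"claw":1},{"linear":[0.02,0.18,0],"turn":[0,0,0.5],"claw":1},{"linear":[0.01,0.09,0],"turn":[0,0,0.25],"claw":1},{"linear":[0,0,0],"turn":[0,0,0],"claw":1}]}}

```text
time: 9.45
position: [0.504, 0.1735, 0.0978]
tool_rot: [1.688, 2.649, 0.001]
ft_force: [0.1, -0.1, -0.3]
grip_width: 0.008
```

```bash
python3 - <<'E'
from m import *
s=ctrl.get_state();v=s['position'][:2]-[.587,.042];print(s['position'],np.hypot(*v),deg(v),s['ft_force'],2*deg(s['tool_rot'][:2]))
d=snap('top','top1.png');im=cv2.cvtColor(d['image'],cv2.COLOR_RGB2BGR)
cv2.imwrite('pics/c2.png',cv2.resize(im[78:265,202:372],None,fx=3.2,fy=3.2,interpolation=cv2.INTER_CUBIC))
E
```

```text
[0.50404738 0.17349483 0.09778389] 0.15547356033881868 122.2455003500717 [ 0.14980975 -0.08691998 -0.31227036] 114.97600851689712
```

View pics/c2.png

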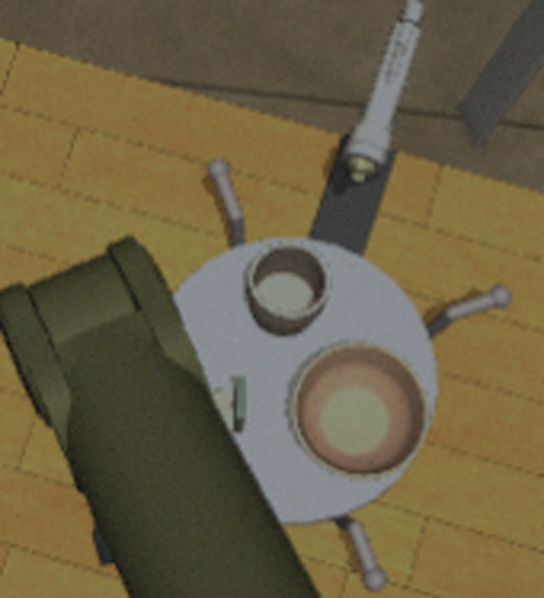

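```bash
python3 - <<'E'
from m import *
d=load('top1.png')
g=lambda u,v,z: atz(d,(202+(u+.5)/3.2-.5,78+(v+.5)/3.2-.5),z)
c=np.array([.5875,.0422])
for k,u,v,z,o in [('A',217,168,.09,68.25),('D',501,295,.09,-21.9),('C',374,578,.09,-111.7),('bk',288,282,.139,57.5),('noz',357,178,.137,-11.5)]:
    p=g(u,v,z)-c; print(k,np.hypot(*p),deg(p),deg(p)-o)
E
```

```text
A 0.17951162744669702 26.829778586126938 -41.420221413873065
D 0.17917508512951877 -63.12967909749312 -41.22967909749312
C 0.17722218344541985 -153.5321614255209 -41.83216142552091
bk 0.05688008985206376 14.845533793641822 -42.65446620635818
noz 0.1509830903965817 -11.702010977377746 -0.20201097737774631
```

Emit:
{"method": "move_arm", "body": {"deltas": [{"linear":[0.01,0.09,0],"turn":[0,0,0.25],"claw":1},{"linear":[0.02,0.18,0],"turn":[0,0,0.5],"claw":1},{"linear":[0.02,0.18,0],"turn":[0,0,0.5],"claw":1},{"linear":[0.02,0.18,0],"turn":[0,0,0.5],"claw":1},{"linear":[0.02,0.18,0],"turn":[0,0,0.5],"claw":1},{"linear":[0.02,0.18,0],"turn":[0,0,0.5],"claw":1},{"linear":[0.02,0.18,0],"turn":[0,0,0.5],"claw":1},{"linear":[0.02,0.18,0],"turn":[0,0,0.5],"claw":1},{"linear":[0.02,0.18,0],"turn":[0,0,0.5],"claw":1},{"linear":[0.02,0.18,0],"turn":[0,0,0.5],"claw":1},{"linear":[0.02,0.18,0],"turn":[0,0,0.5],"claw":1},{"linear":[0.01,0.09,0],"turn":[0,0,0.25],"claw":1},{"linear":[0.01,0.09,0],"turn":[0,0,0.25],"claw":1},{"linear":[0.005,0.045,0],"turn":[0,0,0.125],"claw":1},{"linear":[0.005,0.045,0],"turn":[0,0,0.125],"claw":1},{"linear":[0,0,0],"turn":[0,0,0],"claw":1}]}}

```text
time: 10.83
position: [0.5644, 0.1953, 0.0975]
tool_rot: [2.203, 2.239, -0.0]
ft_force: [0.0, 0.2, -0.6]
grip_width: 0.0
```

```bash
python3 - <<'E'
from m import *
s=ctrl.get_state();v=s['position'][:2]-[.587,.042];print(s['position'],np.hypot(*v),deg(v),s['ft_force'],2*deg(s['tool_rot'][:2]))
d=snap('top','top2.png');im=cv2.cvtColor(d['image'],cv2.COLOR_RGB2BGR)
cv2.imwrite('pics/c3.png',cv2.resize(im[90:260,232:372],None,fx=3.5,fy=3.5,interpolation=cv2.INTER_CUBIC))
E
```

```text
[0.56441474 0.19528534 0.09751342] 0.15494027804921817 98.38172750874622 [ 0.03014124  0.18062011 -0.57085104] 90.92965579776026
```

View pics/c3.png

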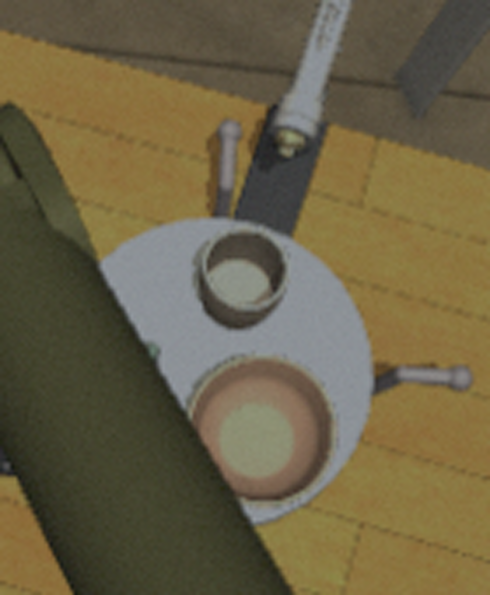

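```bash
python3 - <<'E'
from m import *
d=load('top2.png')
g=lambda u,v,z: atz(d,(232+(u+.5)/3.5-.5,90+(v+.5)/3.5-.5),z)
c=np.array([.5875,.0422])
for k,u,v,z,o in [('A',231,130,.09,68.25),('D',460,377,.09,-21.9),('bk',245,270,.139,57.5),('noz',285,154,.137,-11.5),('gunrear',337,3,.137,-11.5)]:
    p=g(u,v,z)-c; print(k,g(u,v,z),np.hypot(*p),deg(p),deg(p)-o)
E
```

```text
A [0.76652902 0.05049732] 0.179221188872934 2.6535442073964526 -65.59645579260355
D [ 0.5970295  -0.13539938] 0.17785486296438174 -86.92861077949152 -65.02861077949152
bk [0.64301186 0.03191069] 0.05645738347526097 -10.500791705413228 -68.00079170541323
noz [0.73432827 0.01185656] 0.14993087048483417 -11.67633611450539 -0.17633611450538922
gunrear [ 0.85808696 -0.01541038] 0.27665187307928474 -12.019315052475637 -0.5193150524756369
```

Emit:
{"method": "move_arm", "body": {"deltas": [{"linear":[0,-0.4,0],"turn":[0,0,0],"claw":1},{"linear":[0,-0.4,0],"turn":[0,0,0],"claw":1},{"linear":[0,0,-1],"turn":[0,0,0],"claw":1},{"linear":[0,0,-1],"turn":[0,0,0],"claw":1},{"linear":[0,0,-1],"turn":[0,0,0],"claw":1},{"linear":[0,0,-1],"turn":[0,0,0],"claw":1},{"linear":[0,0,-1],"turn":[0,0,0],"claw":1},{"linear":[0,0,-1],"turn":[0,0,0],"claw":1},{"linear":[0,0,-1],"turn":[0,0,0],"claw":1},{"linear":[0,0,-1],"turn":[0,0,0],"claw":1},{"linear":[0,0,-1],"turn":[0,0,0],"claw":1},{"linear":[0,0,-1],"turn":[0,0,0],"claw":1},{"linear":[-1,0.4,0],"turn":[0,0,0],"claw":1},{"linear":[-1,0.4,0],"turn":[0,0,0],"claw":1},{"linear":[-1,0.4,0],"turn":[0,0,0],"claw":1},{"linear":[-1,0.4,0],"turn":[0,0,0],"claw":1},{"linear":[-1,0.4,0],"turn":[0,0,0],"claw":1},{"linear":[-1,0.4,0],"turn":[0,0,0],"claw":1},{"linear":[-1,0.4,0],"turn":[0,0,0],"claw":1},{"linear":[-1,0.4,0],"turn":[0,0,0],"claw":1}]}}

```text
time: 12.55
position: [0.6405, -0.0452, 0.3977]
tool_rot: [2.203, 2.239, -0.0]
ft_force: [0.5, -0.3, -0.0]
grip_width: 0.0
```

Emit:
{"method": "move_arm", "body": {"deltas": [{"linear":[0,0,0],"turn":[0,0,0],"claw":1},{"linear":[0,0,0],"turn":[0,0,0],"claw":1},{"linear":[0,0,0],"turn":[0,0,0],"claw":1}]}}

```text
time: 12.8
position: [0.6401, -0.043, 0.3974]
tool_rot: [-2.202, -2.24, -0.0]
ft_force: [-0.6, -0.2, -0.1]
grip_width: 0.003
```

```bash
python3 - <<'E'
from m import *
from scipy.spatial.transform import Rotation as R
s=ctrl.get_state();T=np.eye(4);T[:3,:3]=R.from_rotvec(s['tool_rot']).as_matrix();T[:3,3]=s['position']
d=snap('wrist','w3.png');W=T@d['tool_from_camera'];np.save('pics/w3T.npy',W);print(W.round(3))
im=cv2.cvtColor(d['image'],cv2.COLOR_RGB2BGR)
cv2.imwrite('pics/w3o.png',cv2.resize(im[0:240,120:512],None,fx=2,fy=2,interpolation=cv2.INTER_CUBIC))
E
```

```text
[[ 1.     0.015  0.006  0.64 ]
 [ 0.016 -0.953 -0.304  0.041]
 [ 0.001  0.304 -0.953  0.537]
 [ 0.     0.     0.     1.   ]]
```

View pics/w3o.png

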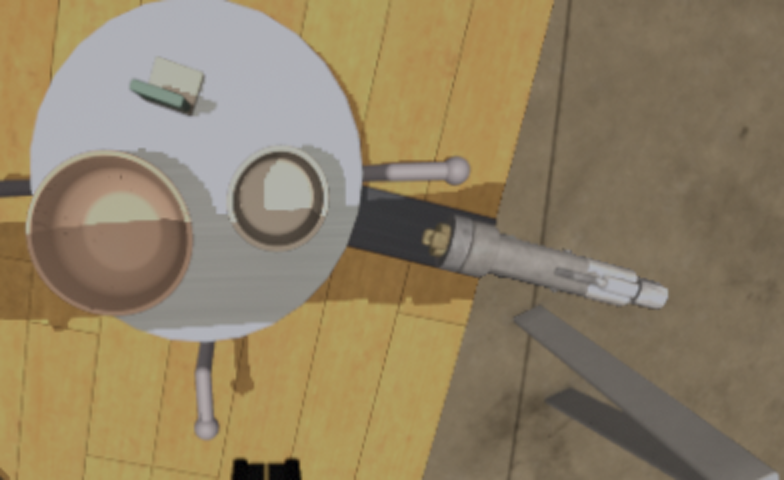

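```bash
python3 - <<'E'
from m import *
d=load('w3.png');W=np.load('pics/w3T.npy')
g=lambda u,v,z: atz(d,(120+(u+.5)/2-.5,(v+.5)/2-.5),z,W)
A=g(457,170,.09);D=g(206,428,.09)
# centre from two perpendicular spokes: c = mid of A,D shifted by half chord
m=(A+D)/2;h=(A-D)/2;c=m+np.array([-h[1],h[0]]);print('c',c,np.hypot(*(A-c)),'A',deg(A-c))
print('rim',g(229,198,.139),g(328,198,.139),'head edges',g(30,165,.06),g(362,165,.06))
P={k:g(u,v,z) for k,u,v,z in[('bk',279,198,.139),('bkfloor',279,199,.139),('noz',424,238,.137),('gun1',470,245,.137),('rear',655,295,.137)]}
for cc in(c,np.array([.5875,.0422])):
  for k in P:print(k,P[k].round(4),np.hypot(*(P[k]-cc)),deg(P[k]-cc))
print('gun dir',deg(P['rear']-P['gun1']),deg(P['rear']-P['noz']))
E
```

```text
c [0.58923417 0.04211949] 0.17928693082168848 A 2.866535376337048
rim [0.61816883 0.03076684] [0.67762585 0.03177892] head edges [0.47102062 0.05078885] [0.70840946 0.05338728]
bk [0.6482 0.0312] 0.059950210402507705 -10.464153536220486
bkfloor [0.6482 0.0306] 0.060071315393638476 -11.009256842436331
noz [0.7381 0.0092] 0.1524347751027126 -12.466805531497938
gun1 [0.7672 0.0057] 0.18165894514232 -11.572841983899066
rear [ 0.8926 -0.0224] 0.31012240777179817 -11.99840457392815
bk [0.6482 0.0312] 0.061670607882518956 -10.245086151300399
bkfloor [0.6482 0.0306] 0.061789455462800034 -10.775447546857745
noz [0.7381 0.0092] 0.1541457150222509 -12.356873848259047
gun1 [0.7672 0.0057] 0.1833742048177372 -11.488783114991604
rear [ 0.8926 -0.0224] 0.311835551900026 -11.94663478921347
gun dir -12.60013740453716 -11.5456359860414
```

```bash
cat > fit.py <<'E'
from m import *
from scipy.ndimage import map_coordinates
from scipy.optimize import brute
t=np.linspace(0,2*np.pi,120,endpoint=False)
def ringfit(d,W,c0,z,r0s,span,score):
    g=cv2.cvtColor(d['image'],cv2.COLOR_RGB2GRAY).astype(float)
    def samp(x,y,r):
        q=proj(d,np.c_[x+r*np.cos(t),y+r*np.sin(t),np.full(t.size,z)],W)
        ok=(q[:,0]>0)&(q[:,0]<511)&(q[:,1]>0)&(q[:,1]<235)
        return map_coordinates(g,[q[ok,1],q[ok,0]],order=1)
    best=[]
    for r in r0s:
        f=lambda p:-score(samp,p[0],p[1],r)
        x,fv,_,_=brute(f,[(c0[0]-span,c0[0]+span),(c0[1]-span,c0[1]+span)],Ns=17,full_output=True)
        best.append((fv,r,x))
    return min(best,key=lambda b:b[0])
E
python3 - <<'E'
from fit import *
d=load('w3.png');W=np.load('pics/w3T.npy')
ring=lambda s,x,y,r: s(x,y,r).mean()-s(x,y,r-.004).mean()
print('rim(bright-in)',ringfit(d,W,(.648,.031),.139,[.029,.030,.031],.006,ring))
edge=lambda s,x,y,r: np.minimum(s(x,y,r-.002).mean(),999)-s(x,y,r+.002).mean()
print('rim outer',ringfit(d,W,(.648,.031),.139,[.031,.032,.033],.006,edge))
e2=lambda s,x,y,r: np.abs(s(x,y,r-.002)-s(x,y,r+.002)).mean() if True else 0
print('head',ringfit(d,W,(.588,.042),.06,[.119,.12,.121],.006,e2))
E
```

```text
rim(bright-in) (np.float64(-83.10709499781855), 0.029, array([0.64742046, 0.03065753]))
rim outer (np.float64(-16.30365992086834), 0.031, array([0.66707878, 0.03054914]))Traceback (most recent call last):
  File "<stdin>", line 8, in <module>
  File "fit.py", line 14, in ringfit
    x,fv,_,_=brute(f,[(c0[0]-span,c0[0]+span),(c0[1]-span,c0[1]+span)],Ns=17,full_output=True)
             ~~~~~^^^^^^^^^^^^^^^^^^^^^^^^^^^^^^^^^^^^^^^^^^^^^^^^^^^^^^^^^^^^^^^^^^^^^^^^^^^^
    Jout = np.array(list(mapper(wrapped_func, grid)))
                    ~~~~^^^^^^^^^^^^^^^^^^^^^^^^^^^^
    return self.f(np.asarray(x).flatten(), *self.args)
           ~~~~~~^^^^^^^^^^^^^^^^^^^^^^^^^^^^^^^^^^^^^
  File "fit.py", line 13, in <lambda>
    f=lambda p:-score(samp,p[0],p[1],r)
                ~~~~~^^^^^^^^^^^^^^^^^^
  File "<stdin>", line 7, in <lambda>
ValueError: operands could not be broadcast together with shapes (120,) (119,)
```

```bash
python3 -c "
from bench import ctrl
s=ctrl.get_state();print(s['time'],s['ft_force'],abs(s['qd']).max());print(ctrl.close_job())"
```

```text
12.85 [ 0.26819311 -0.59476035 -0.11594979] 0.012385996824205185
the job is handed in; nothing more can be done
None
```

The beaker now stands in front of the nozzle, about 1° (roughly 1 mm sideways) short of the spray line by my measurements. I left that as it was because it is about as large as my measuring error. The job is handed in, at 12.85 s of the 67 s allowed.

I closed the gripper, set its fingers behind the spoke nearest the robot on the left, and pushed the wheel about 65° clockwise in one stroke with pauses. Then I backed the fingers off and lifted clear, so the robot touches nothing.

- **Alignment:** the close wrist picture after lifting clear puts the beaker's middle at −11.0° about the axis. The nozzle and gun line came out between −11.5° and −12.5° in the different readings.
- **Top camera:** it agreed, with the beaker at −10.5° and the nozzle at −11.7°.
- **At rest:** the spoke angle read 2.7° before I withdrew and 2.9° after, so the wheel did not move measurably.
- **Pots and forces:** the beaker, bowl and tile look upright on the head in that picture. Every force reading I took was about 1 N or less.
- **Failed check:** the automatic fits of the beaker's outer rim and the head's edge did not work. The beaker figure rests on the bright-rim fit, and the axis and gun line on points I picked by eye.
- **Not checked:** I took no last picture of the jars and timer. The arm's path was planned clear of them.

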